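Refit the sample-well cover of a bench photometer

TASK

Close the photometer's open well with its own cover, the longer plate with the narrowed nose: slip the nose at a slant under the overhanging lip, push it back against the spring shoe there, and level the cover down past the bulkhead until it lies flat on the well floor with the nose held under the lip. Work gently by feel, since the well unit is clamped a little differently each time and must not be forced. Let go of the cover, and leave the short spare cover and the other things on the bench where they are.

Things in the scene. Friction and masses are not known exactly. Their poses are not given: they have to be found in the camera images.
- photometer: cream bench photometer, fixed. Origin on the bench (z = 0) under the middle of its bay; x runs from its lip end (nearest the robot) to its bulkhead end, z up. An 86 mm tall console stands on +y (y 66 to 190 mm; x -117 to 137.5). In the bay sits the well unit (see mid_bay), clamped at a place along x that differs each time, up to 10 mm either way, and that no reading gives: find it by touch or sight
- mid_bay (a point): the photometer's origin raised to the well floor, 20 mm above the bench (axes as the photometer). With the unit centred: floor from x = -80.5 to +80.5 mm, 108 mm wide, between side walls 12 mm thick with tops 44 mm above the bench. At +x the bulkhead closes it, 45 mm thick: face at x = +80.5, top 86 mm above the bench. At -x the lip overhangs it (see lip_nominal)
- lip_nominal (a point): where the lower free edge of the steel lip is with the well unit centred (x = -62.5, 39 mm above the bench, 19 above the well floor); the lip is 5 mm thick. Behind it a spring shoe 70 mm wide, 16 tall faces +x: face 8 mm behind the lip's edge at rest, pushed in 10 mm to a hard stop (3 N to start, 6.5 N at the stop). From shoe at its stop to the bulkhead: 161 mm. Axes as the photometer
- cover_grip (a point): the right cover: bare-aluminium plate 156 mm long (x), 100 wide, 6 thick, its last 26 mm at -x (the nose) narrowed to 84 mm; about 0.3 kg. At mid-length stands a black handle, an upright rib 14 mm thick (x), 64 long (y), 40 tall (top 46 mm above the underside). This point: in the handle, 36 mm above the underside's centre. Axes: x from nose to tail, z up from the plate
- cover_nose (a point): the right cover: middle of the lower edge of its nose (78 mm from mid-length towards -x), level with its underside; axes as the plate
- cover_tail (a point): the right cover: middle of the lower edge of its tail, the full-width end (78 mm from mid-length towards +x), level with its underside; axes as the plate
- short_cover: the spare short cover: flat bare-aluminium plate 112 x 100 x 6 mm, a plain rectangle with the same black handle as the right cover; it belongs to another instrument, leave it alone. Origin: centre of its underside
- dropper: small amber bottle, 38 mm across, 75 mm tall; bystander, origin under its centre
- slide_box: cardboard box 80 x 55 x 30 mm; bystander, origin under its centre
- dish: shallow glass dish, 90 mm across, 18 mm tall; bystander, origin under its centre
- jar: white jar, 54 mm across, 70 mm tall; bystander, origin under its centre
- wash_bottle: pale bottle, 64 mm across, 170 mm tall; bystander, origin under its centre
- cover: the right cover again: origin at the centre of its underside, axes as the plate

How it is judged:
By the outcome, as a careful person would: the job done as asked, in the order asked, and still so for the second after the job is handed in, with the robot touching nothing.
It also fails if it takes over 51 s, if anything falls off the work surface, if the arm or the gripper's body presses on something with over 40 N, if the wrist force passes 120 N, or if a joint passes its speed limit or range.

ROBOT

A 6-joint arm with a two-finger parallel gripper is mounted at the origin on the work surface. World frame = base frame: x ahead of the robot, y to its left, z up, the work surface at z = 0. Lengths are in m, angles in degrees, forces in N, time in s.
With the tool pointing down it reaches from about 0.375 to 0.9 m from the base axis. Payload 3.1 kg.
Tool frame: the origin (TCP) lies between the finger pads; the fingertips stand 11 mm ahead of it and the grasp point (between the pads) lies 8 mm behind it; x points along the fingers, y is the direction in which the jaws open and shut, and the axes are right-handed (so a half turn about x gives the same grasp; the last joint's range is limited). The gripper opens to 87 mm and grips with 3 to 60 N. Pads are 19 mm wide; open, the fingers measure 117 mm over their backs; the gripper's body (75 mm by 190 mm) begins 51 mm behind the grasp point.
Start: joints at [-85.972, 30.224, 82.088, -0, 67.689, -10.227], TCP at [0.154, -0.606, 0.234] pointing down, gripper open.
Joint ranges: [-176.69, 176.69], [-43.24, 126.21], [12.49, 139.97], [-82, 262], [0, 151.66], [-163.58, 163.58]. Speed limits (degrees/s): [159.86, 159.86, 180, 180, 180, 180].

INTERFACE

Orientations are given as a 3x3 rotation matrix whose columns are the frame's x, y, z axes.
In Python, from rig import bot gives the robot as it stands.
- The arm moves only by the shell command python3 -m inch 'ROWS' [OPENING]. ROWS is a JSON object of lists of equal length, an entry for each row: "dp": the shift along the tool's x, y, z in mm, a list of three; "yaw": the turn about the tool's x in degrees. In form: {"dp": [[tx, ty, tz], ...], "yaw": [yaw, ...]}. A call has 1 to 20 rows; each row shifts and turns the commanded pose from where the row before left it, along the tool's axes as they then stand; what a row does not reach is not made up. A row lasts 1/12 s, in which the tool goes at most 41.7 mm and 7.16 degrees, less where a joint would pass 70% of its speed; a pose out of reach is approached as far as the arm can. A call is refused whole if a number of a shift passes 41.7 or a number of a turn 7.16, either way. A call with a gripper value outside its range is refused whole. OPENING is the finger opening in mm, from 0 to 87, set as the call begins (- or left out, the last holds). The fingers move at their own pace and stop on an object; the grip force is fixed at half the most. Time passes only in rows, so rows that do not move let the fingers close. It gives the time, the measured TCP pose, the force and the opening at its end, in the units of the state.
- bot.read_state(): the state, without advancing time (a new reading comes with each control period).
- bot.capture(name): name is "side" or "top"; returns a dict with "color" (384x512x3 uint8, red, green, blue), "intrinsics" (3x3 intrinsics, pixels), "k1" (the pictures are not rectified: a ray, as slopes to the right and down, at radius r is drawn at 1 + k1 r^2 times it, then the intrinsics apply), "pose" (4x4, takes a point from camera to world coordinates). Camera axes: x right, y down, z forward; pixel columns grow to the right and rows downward; lengths in m; the calibration is good to about 2 mm. A picture is of the moment at which its call begins. There is no depth.
- bot.hand_in(): hands the job in, once; it reports no verdict.
The state is a dict: "time_s": time; "joint_positions": joint angles; "qvel": joint speeds; "tau": joint torques, N m; "position": TCP position; "tcp_rot": TCP orientation; "force": force on the tool from outside, world axes, zero at the start; "moment": the same for the moment, N m; "opening": opening from 0.0 (shut) to 1.0 (fully open).
Only numpy, scipy, OpenCV 4.12 (cv2) and the standard library are available. Lean on these libraries where they do the work, as an engineer would, in place of code of your own. Each camera call takes 0.05 s, during which the arm holds its last target.

## Working session

There is one attempt and no reset: what is moved stays moved. The work goes in short steps, Python scripts to look and compute and a shell command to move; the robot and the scene stay as the last step left them, time stands still between calls to the robot, and variables do not carry over. Pictures are saved under pics/ and viewed, and the job is handed in when it is done.

```bash
ls; mkdir -p pics; python3 - <<'E'
from rig import bot
import cv2, numpy as np
s=bot.read_state(); print(s)
for n in ("side","top"):
    c=bot.capture(n); cv2.imwrite(f"pics/{n}0.png",c["color"][:,:,::-1]); print(n,c["intrinsics"],c["k1"],c["pose"])
    np.savez(f"pics/{n}0.npz",**c)
E
```

```text
pics
{'time_s': 0.0, 'joint_positions': array([-8.59740947e+01,  3.02766901e+01,  8.21569492e+01, -8.15926525e-04,
        6.76907873e+01, -1.02276720e+01]), 'qvel': array([ 0.01011741,  0.03283489,  0.02576784,  0.06942556, -0.04696696,
        0.00117828]), 'tau': array([-2.35640837e-04, -4.40044713e+01, -1.76591974e+01,  6.31859712e-02,
        5.80326165e-02, -1.71317083e-04]), 'position': array([ 0.15385288, -0.60502246,  0.23259291]), 'tcp_rot': array([[-1.65608415e-04,  2.46218883e-01, -9.69214236e-01],
       [ 2.16536822e-03, -9.69211888e-01, -2.46218656e-01],
       [-9.99997642e-01, -2.13948158e-03, -3.72644898e-04]]), 'force': array([0.82567656, 0.05688031, 1.02278507]), 'moment': array([ 0.02421885, -0.02371151, -0.02251099]), 'opening': 0.9987784475700662}
side [[397.73360292   0.         261.44631448]
 [  0.         397.73360292 192.63057486]
 [  0.           0.           1.        ]] 0.009299464236472677 [[-0.996312   -0.05269401  0.06771806  0.50542369]
 [-0.08574821  0.58289705 -0.80800883  0.62414395]
 [ 0.00310457 -0.8108356  -0.58526574  0.59684733]
 [ 0.          0.          0.          1.        ]]
top [[450.36329102   0.         243.48886696]
 [  0.         450.36329102 190.80480511]
 [  0.           0.           1.        ]] -0.17332305573034226 [[-0.02930448 -0.98087663  0.19241177  0.38314288]
 [-0.9995187   0.03071528  0.00435279 -0.11330281]
 [-0.01017953 -0.1921916  -0.98130462  1.11002562]
 [ 0.          0.          0.          1.        ]]
```

View pics/top0.png

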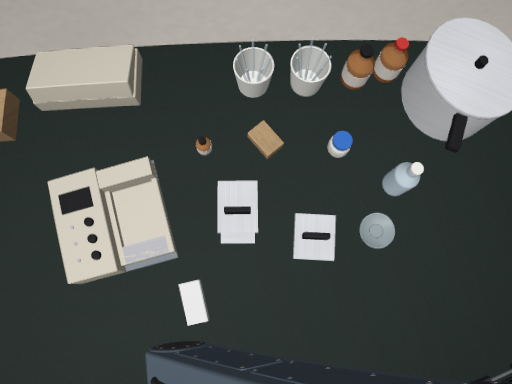

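View pics/side0.png

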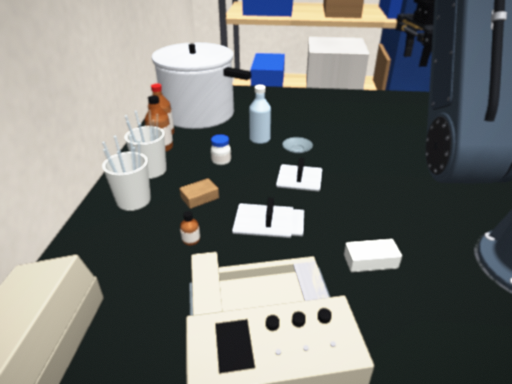

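```bash
cat > h.py <<'E'
import numpy as np, cv2
def load(f): return dict(np.load(f,allow_pickle=True))
def D(c): return np.array([float(c["k1"]),0,0,0,0])
def ray(c,u,v):
    p=cv2.undistortPoints(np.array([[[u,v]]],float),c["intrinsics"],D(c))[0,0]
    T=c["pose"]; d=T[:3,:3]@np.array([p[0],p[1],1]); return T[:3,3],d
def atz(c,u,v,z):
    o,d=ray(c,u,v); return o+d*(z-o[2])/d[2]
def proj(c,P):
    P=np.atleast_2d(P); T=np.linalg.inv(c["pose"]); 
    r,_=cv2.Rodrigues(T[:3,:3]); return cv2.projectPoints(P.astype(float),r,T[:3,3],c["intrinsics"],D(c))[0][:,0]
def crop(c,u0,v0,u1,v1,k,name):
    im=c["color"][v0:v1,u0:u1,::-1]; im=cv2.resize(im,None,fx=k,fy=k,interpolation=cv2.INTER_CUBIC); cv2.imwrite(name,im)
E
python3 - <<'E'
from h import *
t=load("pics/top0.npz"); s=load("pics/side0.npz")
crop(t,40,150,180,290,4,"pics/t_ph.png")
crop(t,200,170,350,270,5,"pics/t_cov.png")
crop(s,180,240,380,384,4,"pics/s_ph.png")
crop(s,220,150,340,250,6,"pics/s_cov.png")
E
```

```text
(no output)
```

View pics/t_ph.png

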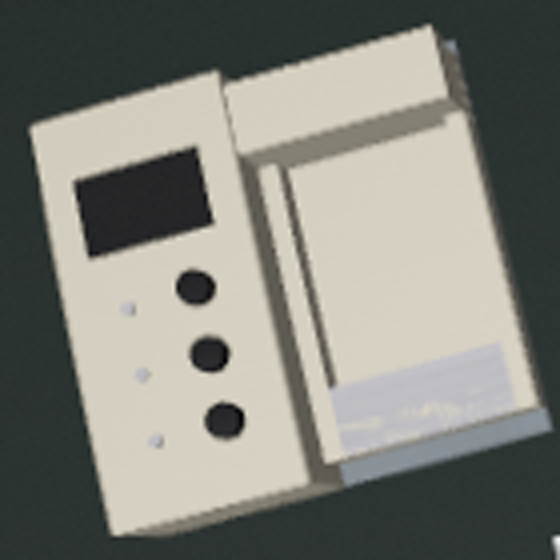

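View pics/t_cov.png

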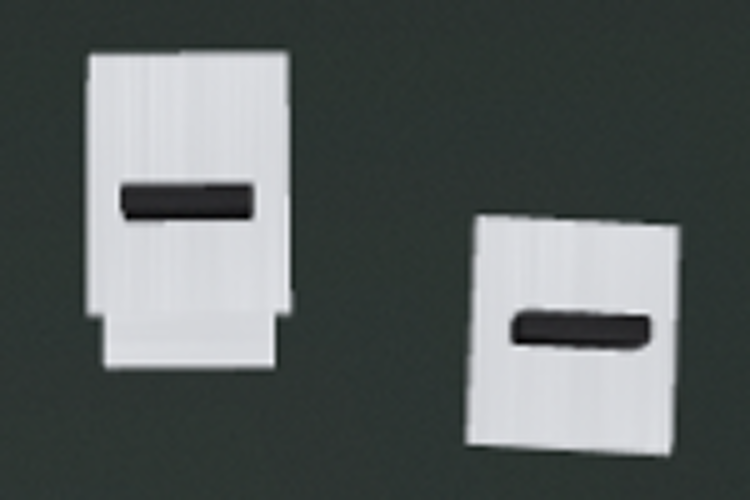

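View pics/s_ph.png

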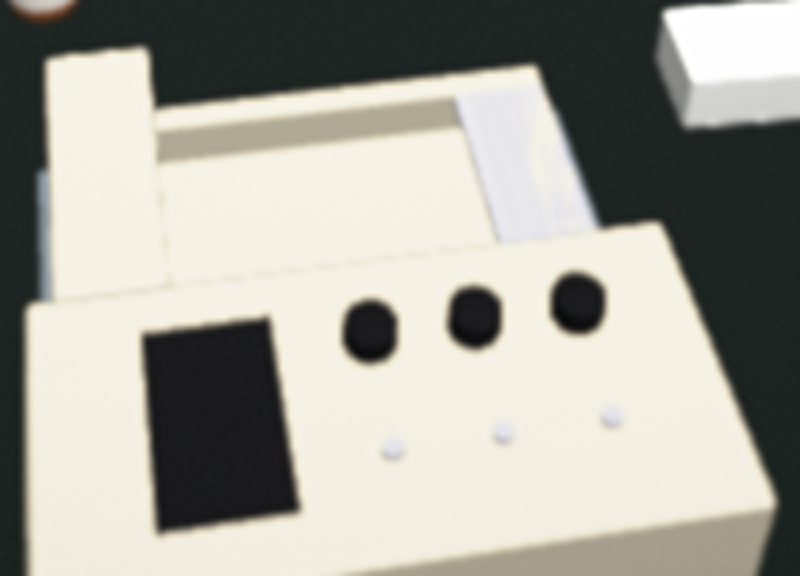

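View pics/s_cov.png

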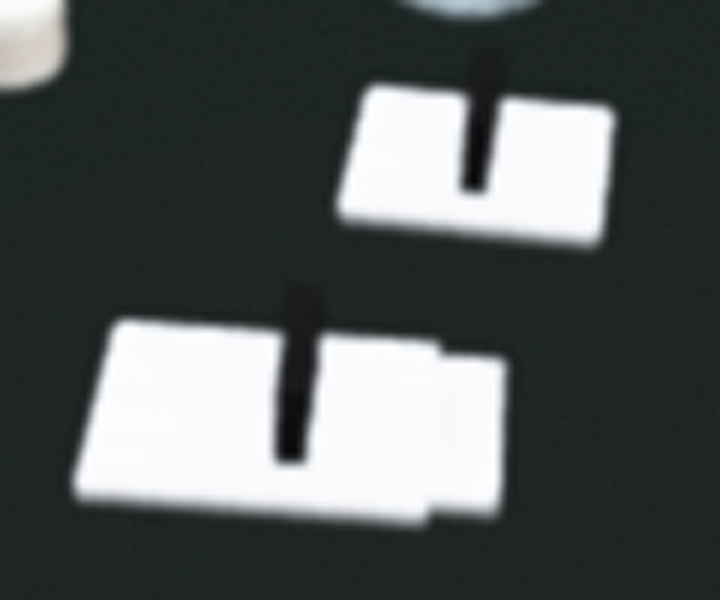

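```bash
cat > fit.py <<'E'
from h import *
from scipy.optimize import least_squares
t=load("pics/top0.npz"); s=load("pics/side0.npz")
def px(l,k,o): return (np.array(l,float)+.5)/k-.5+np.array(o)
def T(p,P):
    c,sn=np.cos(p[2]),np.sin(p[2]); P=np.array(P,float)/1000
    return np.c_[p[0]+c*P[:,0]-sn*P[:,1],p[1]+sn*P[:,0]+c*P[:,1],P[:,2]]
def run(obs,p0,nm):
    def f(p,o=obs):
        r=[]
        for c,uv,P in o: r.append(proj(c,T(p,P))-uv)
        return np.concatenate(r).ravel()
    q=least_squares(f,p0,loss='soft_l1'); print(nm,q.x[:2],np.degrees(q.x[2])); print(np.round(f(q.x).reshape(-1,2),1).tolist())
    return q.x
ct=(t,px([(88,54),(288,51),(87,316),(290,315),(104,368),(276,369)],5,(200,170)),[(78,50,6),(78,-50,6),(-52,50,6),(-52,-50,6),(-78,42,6),(-78,-42,6)])
cs=(s,px([(117,321),(75,490),(440,343),(425,517),(505,358),(499,510)],6,(220,150)),[(78,-50,6),(78,50,6),(-52,-50,6),(-52,50,6),(-78,-42,6),(-78,42,6)])
if __name__=="__main__":
    for o,n in (([ct],'top'),([cs],'side'),([ct,cs],'both')): run(o,[.4,-.1,0],'cover '+n)
    pt=(t,px([(31,127),(219,72),(112,535),(309,484)],4,(40,150)),[(137.5,190,86),(137.5,66,86),(-117,190,86),(-117,66,86)])
    ps=(s,px([(27,305),(660,224),(776,505)],4,(180,240)),[(137.5,66,86),(-117,66,86),(-117,190,86)])
    for o,n in (([pt],'top'),([ps],'side'),([pt,ps],'both')):
        p=run(o,[.35,.1,.2],'phot '+n)
        def inv(P):
            c,sn=np.cos(p[2]),np.sin(p[2]); d=P[:2]-p[:2]; return np.round(1000*np.array([c*d[0]+sn*d[1],-sn*d[0]+c*d[1]]),1)
        for uv in px([(332,387),(500,343)],4,(40,150)): print(' lip top',inv(atz(t,*uv,.044)))
        for uv in px([(243,155),(449,97)],4,(40,150)): print(' bulk top',inv(atz(t,*uv,.086)))
        for uv in px([(225,86),(433,26)],4,(40,150)): print(' bulk back top',inv(atz(t,*uv,.086)))
        for uv in px([(458,97),(499,242)],4,(180,240)): print(' lip side',inv(atz(s,*uv,.044)))
        for uv in px([(148,47)],4,(180,240)): print(' bulk side',inv(atz(s,*uv,.086)))
        for uv in px([(540,66),(157,110)],4,(180,240)): print(' wall far outer',inv(atz(s,*uv,.044)))
E
python3 fit.py
```

```text
cover top [ 0.54782108 -0.09160304] -1.322198951876169
[[0.1, 0.5], [-0.1, 0.8], [0.1, -0.2], [0.2, -0.3], [-0.1, -0.1], [-0.2, -0.5]]
cover side [ 0.5466427  -0.08832289] -1.4420705499884516
[[0.3, 0.7], [0.4, -0.5], [-0.2, 0.8], [0.1, -0.5], [-0.3, 1.1], [-0.3, -0.9]]
cover both [ 0.54722006 -0.09095352] -1.337460428585482
[[-0.1, 0.8], [-0.3, 1.0], [-0.2, 0.0], [-0.1, -0.0], [-0.4, 0.2], [-0.5, -0.2], [0.2, 0.1], [0.3, -1.2], [-0.5, 0.1], [-0.1, -1.4], [-0.6, 0.4], [-0.5, -1.7]]
phot top [0.53567102 0.14946184] 13.937031560041385
[[-0.5, -0.5], [0.2, -0.6], [-0.3, 0.8], [0.5, 0.3]]
 lip top [-59.5  51.5]
 lip top [-60.7 -53.6]
 bulk top [82.3 62.7]
 bulk top [ 82.4 -65.3]
 bulk back top [126.6  64.9]
 bulk back top [127.3 -65.9]
 lip side [-61.9 -49.9]
 lip side [-60.3  36.5]
 bulk side [ 81.8 -62.7]
 wall far outer [-105.9  -64. ]
 wall far outer [ 80.1 -63.6]
phot side [0.53568705 0.15301078] 14.031033250417911
[[-1.0, -0.3], [0.0, -0.6], [0.7, 0.4]]
 lip top [-60.3  48.2]
 lip top [-61.7 -57. ]
 bulk top [81.5 59.2]
 bulk top [ 81.4 -68.9]
 bulk back top [125.9  61.2]
 bulk back top [126.3 -69.5]
 lip side [-62.9 -53.3]
 lip side [-61.2  33.2]
 bulk side [ 80.8 -66.3]
 wall far outer [-106.9  -67.3]
 wall far outer [ 79.1 -67.1]
phot both [0.53530503 0.15130485] 13.793118991936757
[[-1.1, -0.5], [-0.4, -0.5], [-1.2, 0.8], [-0.4, 0.4], [-0.6, -1.5], [0.1, -1.2], [0.4, -0.3]]
 lip top [-59.7  49.5]
 lip top [-60.6 -55.7]
 bulk top [82.  61.1]
 bulk top [ 82.4 -67. ]
 bulk back top [126.4  63.3]
 bulk back top [127.4 -67.4]
 lip side [-61.9 -52. ]
 lip side [-60.5  34.5]
 bulk side [ 81.8 -64.4]
 wall far outer [-105.9  -66.1]
 wall far outer [ 80.2 -65.2]
```

```bash
python3 -m inch '{"dp":[[0,-6,-8],[0,-14,-18],[0,-22,-28],[0,-22,-28],[0,-22,-28],[0,-22,-28],[0,-22,-28],[0,-22,-28],[0,-22,-28],[0,-22,-28],[0,-22,-28],[0,-22,-28],[0,-22,-28],[0,-22,-28],[0,-22,-28],[0,-22,-28],[0,-22,-28],[0,-22,-28],[0,-22,-28],[0,-7,-6]],"yaw":[0,0,0,0,0,0,0,0,0,0,0,0,0,0,0,0,0,0,0,0]}' 87
python3 -m inch '{"dp":[[0,0,0],[10,0,0],[20,0,0],[20,0,0],[20,0,0],[10,0,0],[0,0,0],[0,0,0]],"yaw":[3,4,4,4,0.6,0,0,0]}'
python3 - <<'E'
from rig import bot
from h import *
print(bot.read_state())
for n in ("side","top"):
    c=bot.capture(n); cv2.imwrite(f"pics/{n}1.png",c["color"][:,:,::-1]); np.savez(f"pics/{n}1.npz",**c)
crop(c,170,120,370,290,4,"pics/t1c.png")
E
```

```text
time_s: 1.77
position: [0.5499, -0.0876, 0.2336]
tcp_rot: [[0.002, 0.25, -0.968], [0.002, -0.968, -0.25], [-1.0, -0.001, -0.003]]
force: [0.5, -0.9, 0.0]
opening: 1.0
time_s: 2.43
position: [0.5471, -0.0919, 0.1534]
tcp_rot: [[-0.001, -0.023, -1.0], [0.0, -1.0, 0.023], [-1.0, -0.0, 0.001]]
force: [-0.3, 0.7, 0.2]
opening: 1.0
{'time_s': 2.4333, 'joint_positions': array([-2.10755004e+01,  3.11070608e+01,  9.65937657e+01, -1.65397674e-03,
        5.23727575e+01,  7.02575453e+01]), 'qvel': array([ 0.1267306 , -1.4216234 , -1.56842372,  0.07638431, -0.10893284,
        0.10213652]), 'tau': array([ 7.65866804e-03, -3.94278288e+01, -1.28334546e+01,  4.41149762e-02,
       -2.03667692e-02, -2.07156227e-03]), 'position': array([ 0.54710134, -0.09188996,  0.15336864]), 'tcp_rot': array([[-1.20659597e-03, -2.32465519e-02, -9.99729034e-01],
       [ 4.40492061e-04, -9.99729677e-01,  2.32460353e-02],
       [-9.99999175e-01, -4.12324130e-04,  1.21650972e-03]]), 'force': array([-0.31142954,  0.70619601,  0.20257486]), 'moment': array([ 0.03059529, -0.01238294, -0.01577478]), 'opening': 0.9998830015534866}
```

View pics/t1c.png

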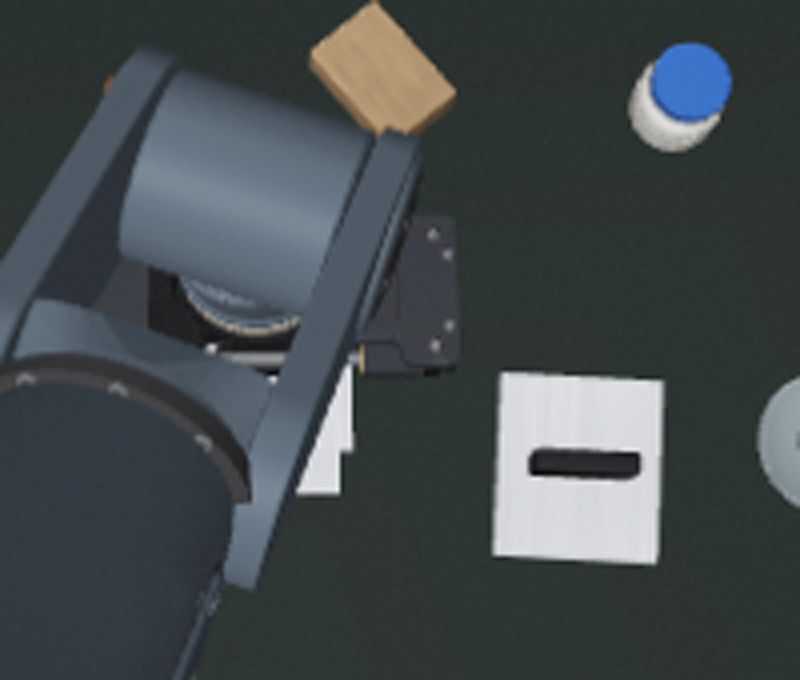

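View pics/side1.png

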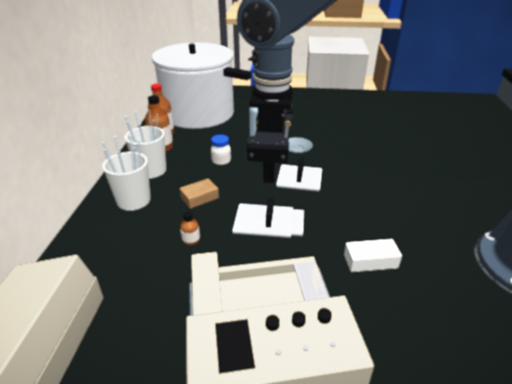

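```bash
python3 -m inch '{"dp":[[10,0,0],[20,0,0],[25,0,0],[25,0,0],[20,0,0],[15,0,0],[10,0,0],[0,0,0],[0,0,0]],"yaw":[0,0,0,0,0,0,0,0,0]}'
python3 - <<'E'
from rig import bot
from h import *
c=bot.capture("side"); np.savez("pics/side2.npz",**c)
crop(c,210,120,330,250,5,"pics/s2c.png")
st=bot.read_state(); print(proj(c,[st['position']+st['tcp_rot'][:,0]*.011]))
E
```

```text
time_s: 3.28
position: [0.5477, -0.0921, 0.0285]
tcp_rot: [[0.0, -0.023, -1.0], [-0.0, -1.0, 0.023], [-1.0, 0.0, -0.0]]
force: [0.4, -0.6, -0.2]
opening: 0.997
[[268.77902214 213.96598935]]
```

View pics/s2c.png

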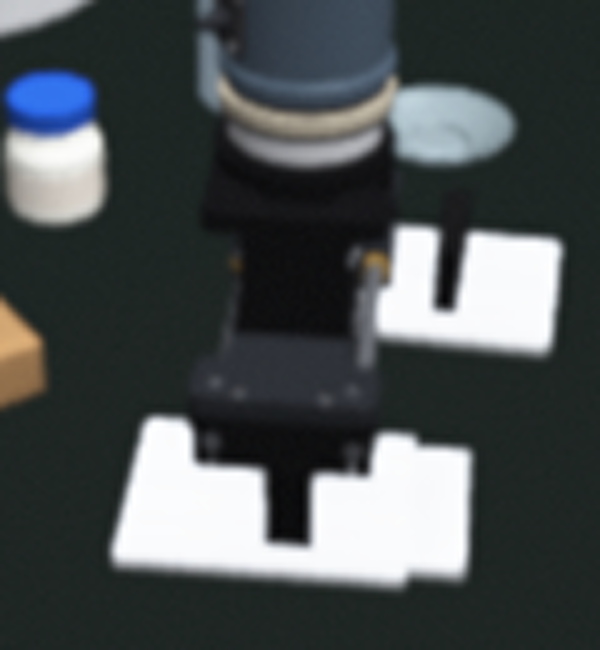

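```bash
python3 -m inch '{"dp":[[0,0,0],[0,0,0],[0,0,0],[0,0,0],[0,0,0],[0,0,0],[0,0,0],[0,0,0]],"yaw":[0,0,0,0,0,0,0,0]}' 50
python3 -m inch '{"dp":[[-5,0,0],[-10,0,0],[-10,0,0],[-15,0,0],[-15,0,0],[0,0,0],[0,0,0]],"yaw":[0,0,0,0,0,0,0]}' 
python3 - <<'E'
from rig import bot
from h import *
c=bot.capture("side"); np.savez("pics/side3.npz",**c)
crop(c,210,120,330,250,5,"pics/s3c.png")
E
```

```text
time_s: 4.0
position: [0.5477, -0.0915, 0.0292]
tcp_rot: [[0.001, -0.024, -1.0], [0.001, -1.0, 0.024], [-1.0, -0.001, -0.001]]
force: [-1.0, 2.6, 5.4]
opening: 0.731
time_s: 4.58
position: [0.5483, -0.0924, 0.0847]
tcp_rot: [[0.003, -0.023, -1.0], [-0.001, -1.0, 0.023], [-1.0, 0.001, -0.003]]
force: [-0.0, -0.4, -3.6]
opening: 0.73
```

View pics/s3c.png

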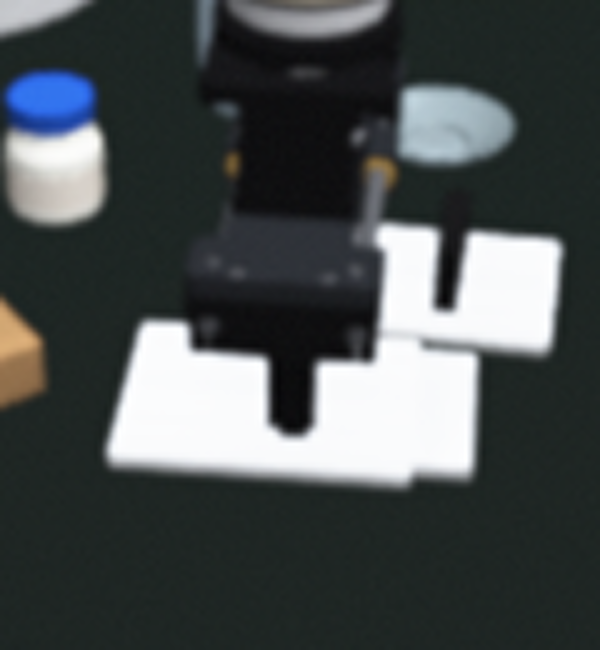

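```bash
python3 -m inch '{"dp":[[-10,0,0],[-20,0,0],[-25,0,0],[-25,0,0],[-25,-5,0],[-15,-15,0],[-5,-20,0],[0,-25,0],[0,-25,0],[0,-25,0],[0,-25,1],[0,-25,1],[0,-25,1],[0,-20,1],[0,-20,1],[0,-10,0],[0,-5,0],[0,0,0]],"yaw":[0,0,0,0,0,0,0,0,0,0,0,0,0,0,0,0,0,0]}'
python3 -m inch '{"dp":[[0,0,0],[0,0,0],[0,0,0],[0,0,0],[0,0,0],[0,0,0],[0,0,0],[0,0,0]],"yaw":[-2,-4,-4,-3,-1.5,-0.7,0,0]}'
python3 - <<'E'
from rig import bot
from h import *
for n in ("side","top"):
    c=bot.capture(n); np.savez(f"pics/{n}4.npz",**c); cv2.imwrite(f"pics/{n}4.png",c["color"][:,:,::-1])
E
```

```text
time_s: 6.13
position: [0.548, 0.1536, 0.2082]
tcp_rot: [[-0.001, -0.022, -1.0], [-0.0, -1.0, 0.022], [-1.0, 0.0, 0.001]]
force: [0.9, -0.4, -3.1]
opening: 0.734
time_s: 6.8
position: [0.5484, 0.1522, 0.2085]
tcp_rot: [[-0.0, 0.238, -0.971], [-0.0, -0.971, -0.238], [-1.0, 0.0, 0.0]]
force: [-0.5, -0.5, -3.3]
opening: 0.73
```

View pics/side4.png

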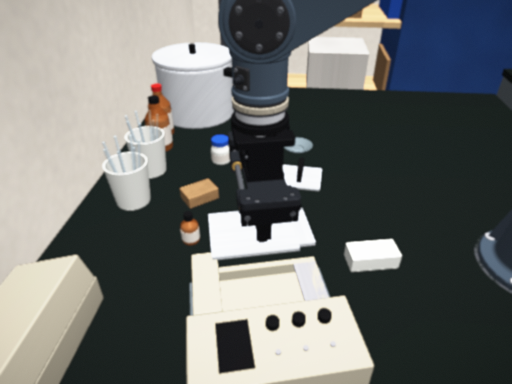

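View pics/top4.png

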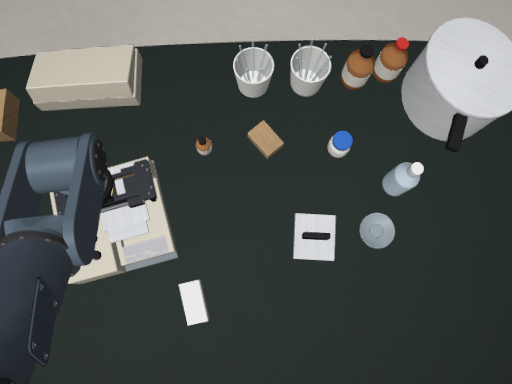

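```bash
cat > st.py <<'E'
from rig import bot
import numpy as np
def st():
    s=bot.read_state(); p=s['position']+s['tcp_rot'][:,0]*-.008
    a=np.radians(13.9); d=p-np.array([.5357,.1495,.02]); c,sn=np.cos(a),np.sin(a)
    R=np.array([[c,sn,0],[-sn,c,0],[0,0,1]])
    print('t',round(s['time_s'],2),"grip X' Y Z(mm)",np.round(1000*(R@d)-[1.9,0,0],1),'F',np.round(R@s['force'],1),'M',np.round(R@s['moment'],2),'yaw',round(np.degrees(np.arctan2(s['tcp_rot'][0,1],-s['tcp_rot'][1,1])),2),'op',round(s['opening']*87,1))
if __name__=="__main__": st()
E
python3 -m inch '{"dp":[[10,0,0],[20,0,0],[25,0,0],[20,0,0],[10,0,0],[0,0,0],[0,0,0]],"yaw":[0,0,0,0,0,0,0]}'; python3 st.py
python3 - <<'E'
from rig import bot
from h import *
for n in ("side","top"):
    c=bot.capture(n); np.savez(f"pics/{n}5.npz",**c)
    crop(c,*( (170,180,380,340) if n=="side" else (40,140,190,290)),4,f"pics/{n}5.png")
E
```

```text
time_s: 7.48
position: [0.5482, 0.1531, 0.1231]
tcp_rot: [[-0.001, 0.239, -0.971], [-0.0, -0.971, -0.239], [-1.0, -0.0, 0.001]]
force: [1.4, -0.3, -3.0]
opening: 0.729
t 7.48 grip X' Y Z(mm) [ 11.1   0.5 111.1] F [ 1.3 -0.7 -3. ] M [-0.    0.01 -0.02] yaw 13.86 op 63.4
```

View pics/side5.png

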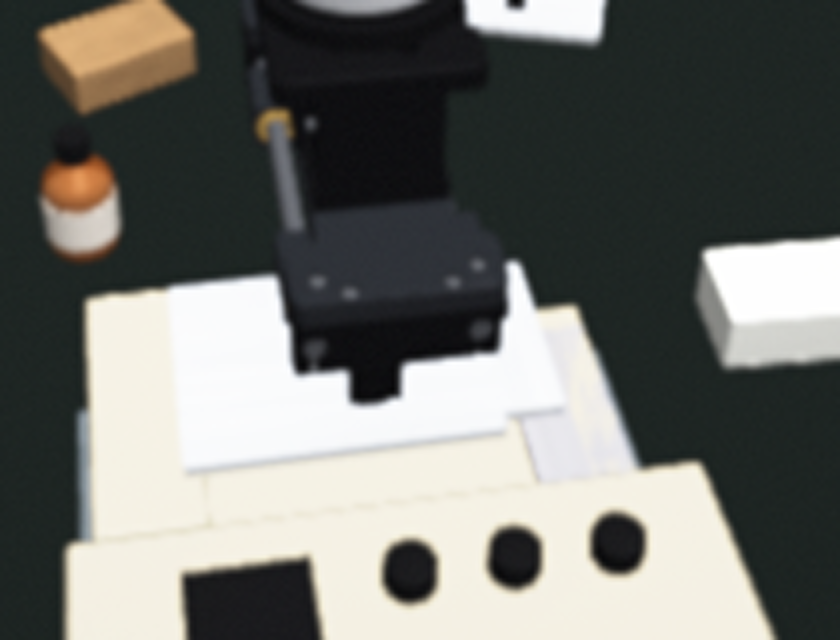

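View pics/top5.png

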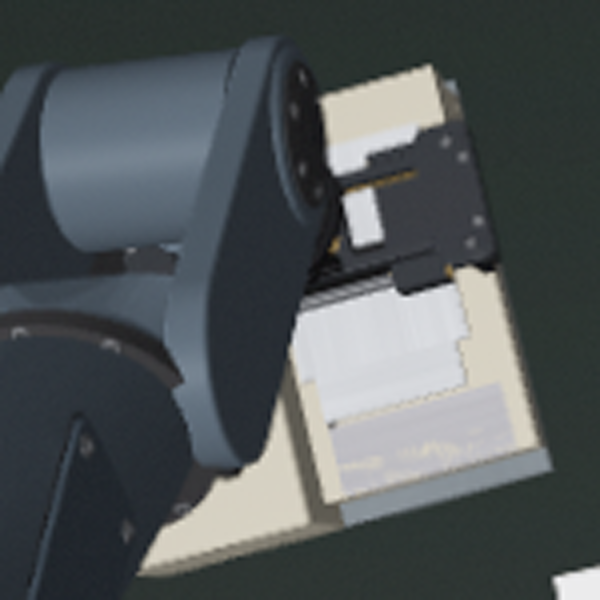

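```bash
python3 - <<'E'
from fit import *
s5=load("pics/side5.npz"); t5=load("pics/top5.npz")
z=95.1
o=(s5,px([(184,470),(505,432),(563,409),(518,262),(170,288)],4,(170,180)),[(78,50,6+z),(-52,50,6+z),(-78,42,6+z),(-78,-42,6+z),(78,-50,6+z)])
p=run([o],[.54,.15,.24],'cover side')
for ph in ([.53569,.15301,np.radians(14.03)],):
    d=p[:2]-ph[:2]; c,sn=np.cos(ph[2]),np.sin(ph[2]); print("local",1000*(c*d[0]+sn*d[1]),1000*(-sn*d[0]+c*d[1]))
o=(t5,px([(465,337),(460,386),(331,427)],4,(40,140)),[(-52,-50,6+z),(-78,-42,6+z),(-78,42,6+z)])
p=run([o],[.54,.15,.24],'cover top')
ph=[.53567,.14946,np.radians(13.94)]
d=p[:2]-ph[:2]; c,sn=np.cos(ph[2]),np.sin(ph[2]); print("local",1000*(c*d[0]+sn*d[1]),1000*(-sn*d[0]+c*d[1]))
E
```

```text
cover side [0.54720437 0.15611363] 13.502427688169552
[[-0.7, -0.4], [0.4, -0.4], [0.5, -0.3], [0.1, 1.0], [-0.4, 0.3]]
local 11.923293653174309 0.21961906124540925
cover top [0.54703559 0.15442672] 15.81589250128289
[[0.1, 0.0], [1.1, -0.3], [-1.6, 0.3]]
local 12.22737140215907 2.0824048376158486
```

```bash
python3 -m inch '{"dp":[[2,0,0],[2,0,0],[2,0,0],[2,0,0],[1,0,0],[1,0,0],[1,0,0],[1,0,0],[0,0,0],[0,0,0]],"yaw":[0,0,0,0,0,0,0,0,0,0]}' >/dev/null; python3 st.py
python3 -m inch '{"dp":[[1,0,0],[1,0,0],[1,0,0],[1,0,0],[0,0,0],[0,0,0]],"yaw":[0,0,0,0,0,0]}' >/dev/null; python3 st.py
python3 - <<'E'
from rig import bot
from h import *
for n in ("side",):
    c=bot.capture(n); np.savez(f"pics/{n}6.npz",**c)
    crop(c,170,180,380,340,4,f"pics/{n}6.png")
E
```

```text
t 8.42 grip X' Y Z(mm) [10.5  0.5 99.6] F [-4.9  0.2  2.8] M [-0.02  0.39 -0.02] yaw 13.86 op 63.7
t 8.92 grip X' Y Z(mm) [10.8  0.5 95.3] F [-3.9  0.8  2.4] M [ 0.09  0.45 -0.02] yaw 13.86 op 63.7
```

View pics/side6.png

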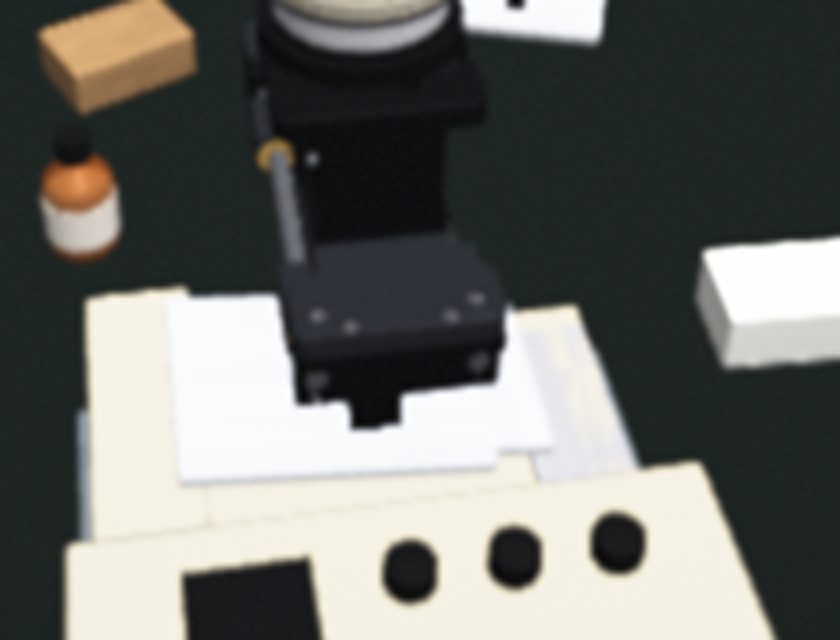

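```bash
python3 -m inch '{"dp":[[1.5,0,0.3],[1.5,0,0.3],[1.5,0,0.3],[1.5,0,0.3],[1.5,0,0.3],[1.5,0,0.3],[1.5,0,0.3],[1.5,0,0.3],[0,0,0],[0,0,0]],"yaw":[0,0,0,0,0,0,0,0,0,0]}' >/dev/null; python3 st.py
python3 -m inch '{"dp":[[1.5,0,0.3],[1.5,0,0.3],[1.5,0,0.3],[1.5,0,0.3],[1.5,0,0.3],[1.5,0,0.3],[0,0,0],[0,0,0]],"yaw":[0,0,0,0,0,0,0,0]}' >/dev/null; python3 st.py
python3 - <<'E'
from rig import bot
from h import *
for n in ("side","top"):
    c=bot.capture(n); np.savez(f"pics/{n}7.npz",**c)
    crop(c,*( (170,180,380,340) if n=="side" else (40,140,190,290)),4,f"pics/{n}7.png")
E
```

```text
t 9.8 grip X' Y Z(mm) [ 9.1  0.4 83.4] F [-2.2  2.   1.2] M [0.2  0.25 0.07] yaw 13.85 op 63.9
t 10.47 grip X' Y Z(mm) [ 7.9  0.2 74.6] F [0.5 1.1 0.1] M [ 0.03 -0.35  0.06] yaw 13.86 op 64.0
```

View pics/side7.png

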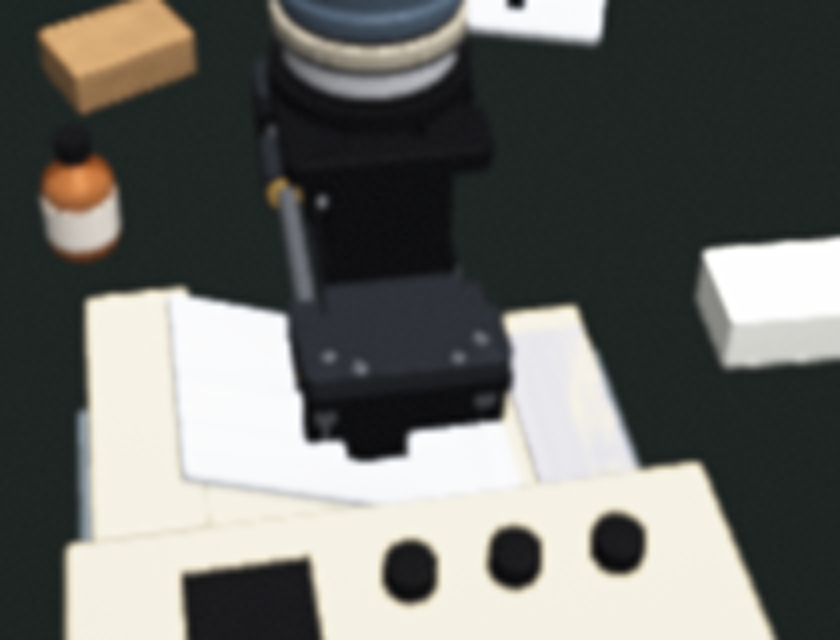

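View pics/top7.png

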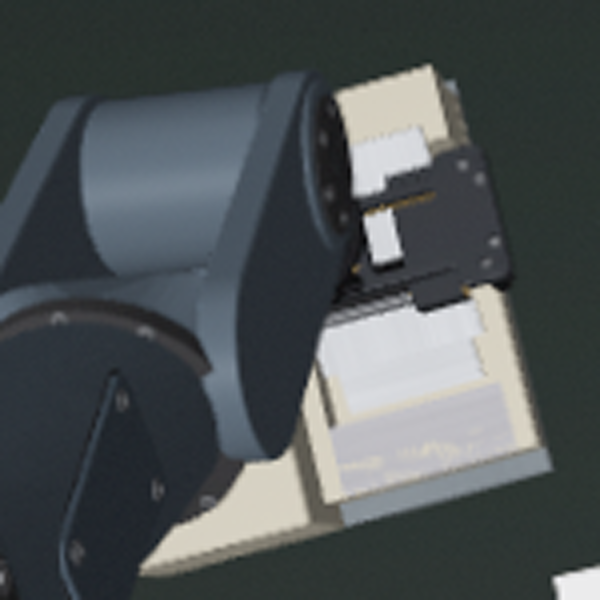

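```bash
python3 -m inch '{"dp":[[0,0,1],[0.6,0,1.6],[0.6,0,1.6],[0.6,0,1.6],[0.6,0,1.6],[0.6,0,1.6],[0.6,0,1.6],[0.6,0,1.6],[0.4,0,1],[0,0,0],[0,0,0]],"yaw":[0,0,0,0,0,0,0,0,0,0,0]}' >/dev/null; python3 st.py
python3 -m inch '{"dp":[[0.7,0,1.4],[0.7,0,1.4],[0.7,0,1.4],[0,0,0],[0,0,0]],"yaw":[0,0,0,0,0]}' >/dev/null; python3 st.py
python3 - <<'E'
from rig import bot
from h import *
for n in ("side","top"):
    c=bot.capture(n); np.savez(f"pics/{n}8.npz",**c)
    crop(c,*( (170,180,380,340) if n=="side" else (40,140,190,290)),4,f"pics/{n}8.png")
E
```

```text
t 11.48 grip X' Y Z(mm) [-6.1  0.4 70. ] F [ 0.4  0.8 -3.6] M [ 0.03 -0.09 -0.01] yaw 13.85 op 63.7
t 11.9 grip X' Y Z(mm) [-9.2  0.2 68.3] F [ 3.7 -0.4 -1.4] M [-0.07 -0.67  0.01] yaw 13.85 op 63.7
```

View pics/side8.png

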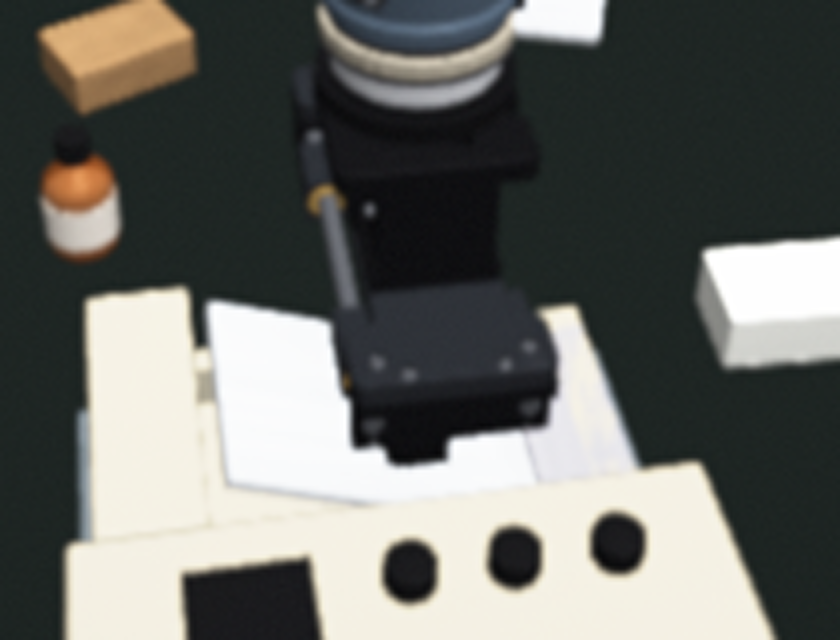

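View pics/top8.png

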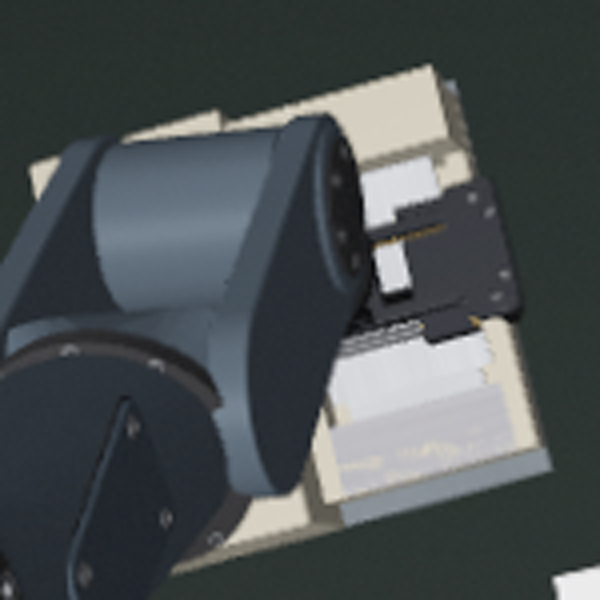

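```bash
python3 - <<'E'
from h import *
c=load("pics/top8.npz"); s=load("pics/side8.npz")
crop(c,115,205,185,265,10,"pics/t8z.png"); crop(s,210,245,340,310,6,"pics/s8z.png")
E
```

```text
(no output)
```

View pics/t8z.png

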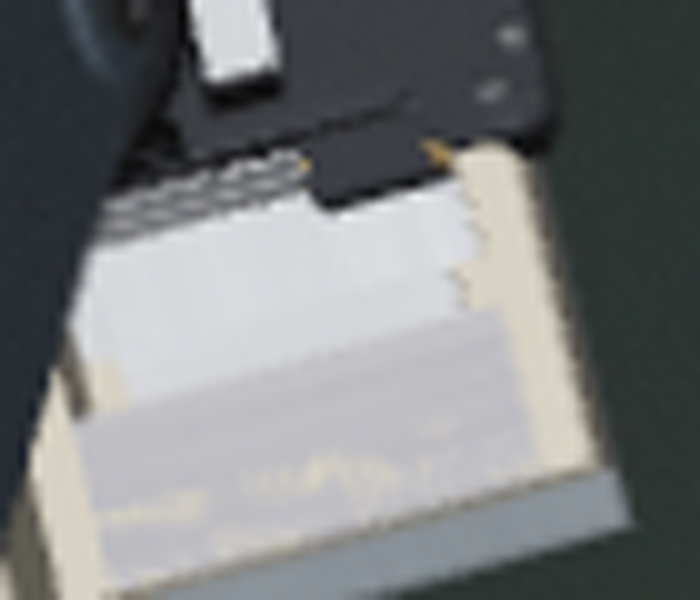

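View pics/s8z.png

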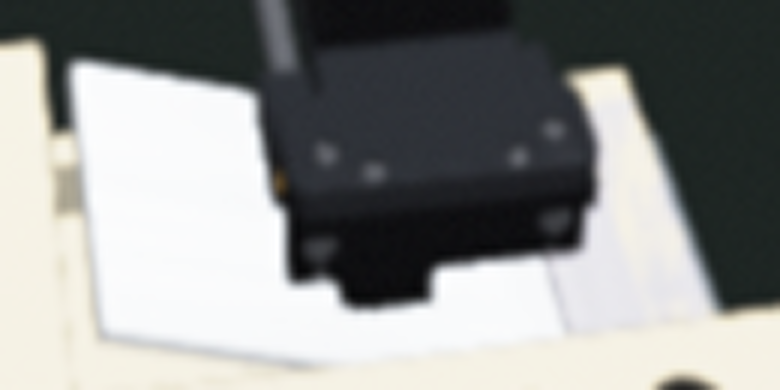

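```bash
python3 - <<'E'
from fit import *
c=load("pics/top8.npz"); ph=[.53567,.14946,np.radians(13.94)]
def loc(P):
    d=P[:2]-ph[:2]; k,sn=np.cos(ph[2]),np.sin(ph[2]); return 1000*np.array([k*d[0]+sn*d[1],-sn*d[0]+k*d[1]])-[1.9,0]
for uv,z in (((466,268),.040),((485,232),.040),((460,308),.044),((105,362),.038)):
    print(uv,loc(atz(c,*px([uv],10,(115,205))[0],z)))
E
```

```text
(466, 268) [-50.38707974 -47.21479291]
(485, 232) [-43.17637789 -53.76764372]
(460, 308) [-59.92895386 -44.13964435]
(105, 362) [-48.88529318  44.1119286 ]
```

```bash
python3 -m inch '{"dp":[[0.7,0,0],[0.7,0,0],[0.6,0,0],[0,0,0],[0,0,0]],"yaw":[0,0,0,0,0]}' >/dev/null; python3 st.py
python3 -m inch '{"dp":[[0.5,0,0],[0.5,0,0],[0.5,0,0],[0,0,0],[0,0,0]],"yaw":[0,0,0,0,0]}' >/dev/null; python3 st.py
```

```text
t 12.42 grip X' Y Z(mm) [-10.2   0.4  65.8] F [ 3.9 -1.6 -0.8] M [-0.06 -0.74  0.03] yaw 13.86 op 63.7
t 12.83 grip X' Y Z(mm) [-10.4   0.5  64.3] F [ 4.2 -0.9 -0.2] M [-0.04 -0.75  0.07] yaw 13.85 op 63.8
```

```bash
python3 -m inch '{"dp":[[0,0,0.8],[0,0,0.8],[0,0,0.8],[0,0,0.8],[0,0,0.8],[0,0,0],[0,0,0]],"yaw":[0,0,0,0,0,0,0]}' >/dev/null; python3 st.py
python3 -m inch '{"dp":[[0,0,0.6],[0,0,0.6],[0,0,0.6],[0,0,0],[0,0,0]],"yaw":[0,0,0,0,0]}' >/dev/null; python3 st.py
python3 - <<'E'
from rig import bot
from h import *
for n in ("side","top"):
    c=bot.capture(n); np.savez(f"pics/{n}9.npz",**c)
    crop(c,*( (170,180,380,340) if n=="side" else (90,170,190,270)),4 if n=="side" else 7,f"pics/{n}9.png")
E
```

```text
t 13.42 grip X' Y Z(mm) [-13.8   0.4  64.5] F [ 5.5  0.9 -1.6] M [ 0.06 -1.01  0.06] yaw 13.84 op 63.8
t 13.83 grip X' Y Z(mm) [-15.2   0.4  64.6] F [ 6.  -0.1 -1.4] M [ 0.08 -1.16  0.03] yaw 13.83 op 63.6
```

View pics/side9.png

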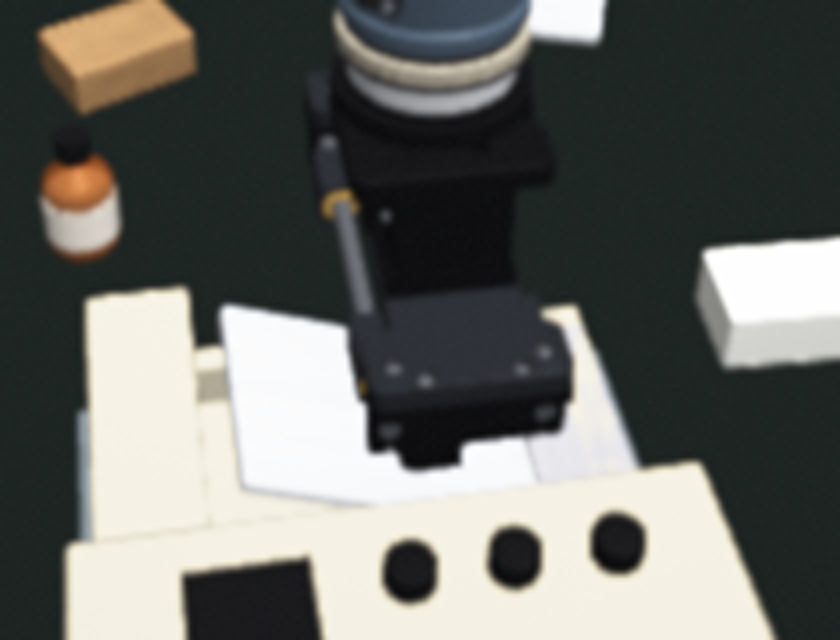

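View pics/top9.png

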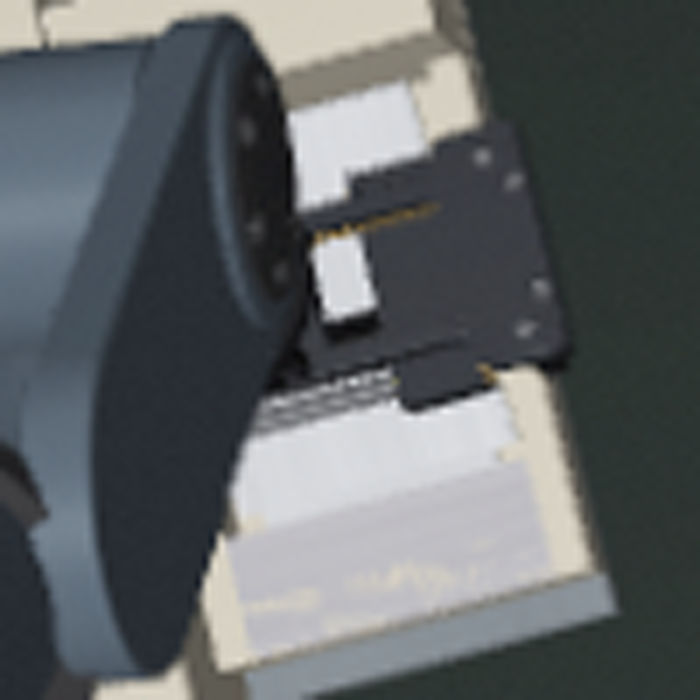

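```bash
python3 -m inch '{"dp":[[0,0,0.6],[0,0,0.6],[0,0,0.6],[0,0,0],[0,0,0]],"yaw":[0,0,0,0,0]}' >/dev/null; python3 st.py
python3 -m inch '{"dp":[[0,0,0.5],[0,0,0.5],[0,0,0],[0,0,0]],"yaw":[0,0,0,0]}' >/dev/null; python3 st.py
python3 -m inch '{"dp":[[0,0,0.5],[0,0,0.5],[0,0,0],[0,0,0]],"yaw":[0,0,0,0]}' >/dev/null; python3 st.py
```

```text
t 14.35 grip X' Y Z(mm) [-16.5   0.4  64.7] F [ 5.9  0.9 -1.1] M [ 0.13 -1.22 -0.01] yaw 13.82 op 63.6
t 14.68 grip X' Y Z(mm) [-16.9   0.4  64.9] F [ 6.5  1.2 -1.1] M [ 0.18 -1.39 -0.04] yaw 13.81 op 63.4
t 15.02 grip X' Y Z(mm) [-17.1   0.4  65.1] F [ 6.6  1.5 -2.2] M [ 0.25 -1.57 -0.03] yaw 13.8 op 63.8
```

```bash
python3 - <<'E'
from fit import *
from rig import bot
c=bot.capture("side"); np.savez("pics/side10.npz",**c); crop(c,215,245,315,310,8,"pics/side10.png")
ph=np.array([.53569,.15301,np.radians(14.03)]); k,sn=np.cos(ph[2]),np.sin(ph[2]); R=np.array([[k,sn,0],[-sn,k,0],[0,0,1]])
def aty(c,uv,y):
    o,d=ray(c,*uv); o=R@(o-np.array([ph[0],ph[1],.02])); d=R@d; return 1000*(o+d*(y/1000-o[1])/d[1])-[1.9,0,0]
c9=load("pics/side9.npz"); 
print('tail near',aty(c9,px([(242,490)],4,(170,180))[0],50.3),'far',aty(c9,px([(222,306)],4,(170,180))[0],-49.7))
print('check lip edge far top',aty(c9,px([(578,306)],4,(170,180))[0],-66))
c0=load("pics/side0.npz"); print('bulk far top',aty(c0,px([(148,47)],4,(180,240))[0],-66), aty(c0,px([(458,97)],4,(180,240))[0],-54))
E
```

```text
tail near [65.41768963 50.3        64.63034827] far [ 64.69811516 -49.7         68.09462545]
check lip edge far top [-107.35645523  -66.           25.45698321]
bulk far top [ 78.87307739 -66.          66.29326079] [-64.99249156 -54.          23.22697525]
```

View pics/side10.png

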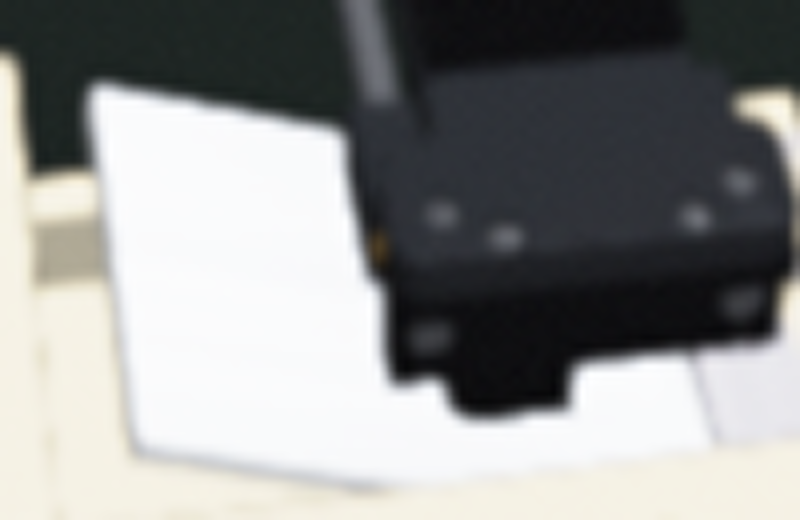

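```bash
python3 -m inch '{"dp":[[0.5,0,-0.7],[0.5,0,-0.7],[0.5,0,-0.6],[0,0,0],[0,0,0]],"yaw":[0,0,0,0,0]}' >/dev/null; python3 st.py
python3 -m inch '{"dp":[[0.8,0,-0.7],[0.8,0,-0.7],[0.8,0,-0.7],[0.8,0,-0.7],[0.8,0,-0.7],[0,0,0],[0,0,0]],"yaw":[0,0,0,0,0,0,0]}' >/dev/null; python3 st.py
```

```text
t 15.48 grip X' Y Z(mm) [-16.2   0.4  63.9] F [5.1 1.3 4. ] M [ 0.17 -0.89 -0.01] yaw 13.83 op 64.0
t 16.07 grip X' Y Z(mm) [-13.2   0.3  60. ] F [5.1 1.2 4. ] M [ 0.1  -0.62  0.04] yaw 13.85 op 63.6
```

```bash
python3 -m inch '{"dp":[[0.8,0,-0.7],[0.8,0,-0.7],[0.8,0,-0.7],[0.8,0,-0.7],[0.8,0,-0.7],[0,0,0],[0,0,0]],"yaw":[0,0,0,0,0,0,0]}' >/dev/null; python3 st.py
python3 -m inch '{"dp":[[0.9,0,-0.6],[0.9,0,-0.6],[0.9,0,-0.6],[0.9,0,-0.6],[0.9,0,-0.6],[0.9,0,-0.6],[0,0,0],[0,0,0]],"yaw":[0,0,0,0,0,0,0,0]}' >/dev/null; python3 st.py
python3 - <<'E'
from rig import bot
from h import *
for n in ("side","top"):
    c=bot.capture(n); np.savez(f"pics/{n}11.npz",**c)
    crop(c,*( (170,180,380,340) if n=="side" else (90,170,190,270)),4 if n=="side" else 7,f"pics/{n}11.png")
E
```

```text
t 16.65 grip X' Y Z(mm) [-10.2   0.4  55.7] F [ 4.6 -0.5  4.1] M [ 0.07 -0.62  0.03] yaw 13.86 op 63.7
t 17.32 grip X' Y Z(mm) [-6.8  0.4 50.1] F [4.1 0.1 3.4] M [-0.   -0.6   0.01] yaw 13.86 op 63.8
```

View pics/side11.png

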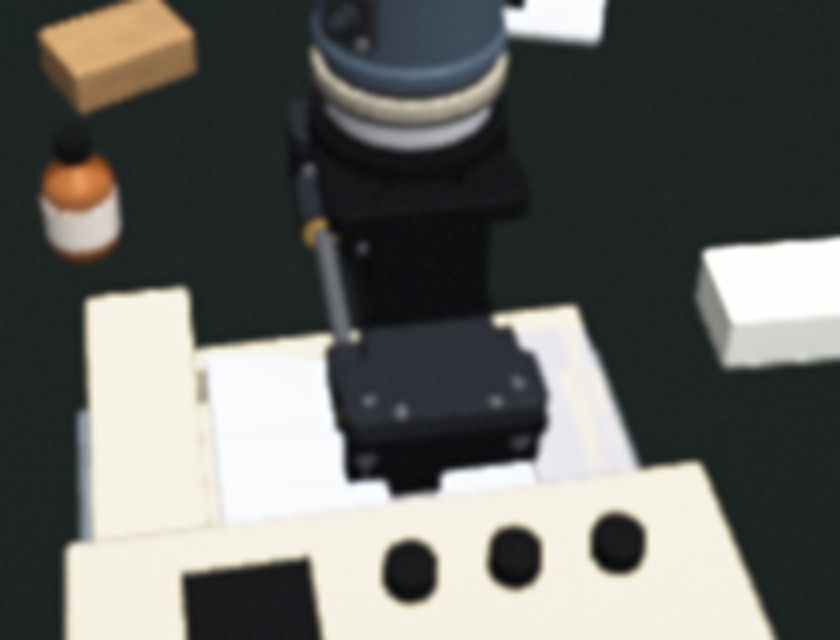

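View pics/top11.png

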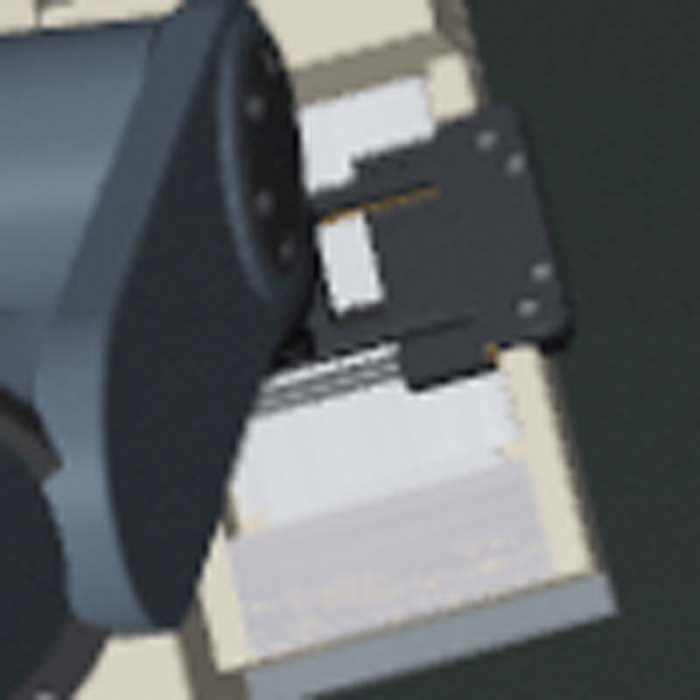

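```bash
python3 - <<'E'
from fit import *
ph=np.array([.53569,.15301,np.radians(14.03)]); k,sn=np.cos(ph[2]),np.sin(ph[2]); R=np.array([[k,sn,0],[-sn,k,0],[0,0,1]])
def aty(c,uv,y):
    o,d=ray(c,*uv); o=R@(o-np.array([ph[0],ph[1],.02])); d=R@d; return 1000*(o+d*(y/1000-o[1])/d[1])-[1.9,0,0]
c=load("pics/side11.npz")
print('tail far',aty(c,px([(207,354)],4,(170,180))[0],-49.7))
c=load("pics/top11.npz"); ph=[.53567,.14946,np.radians(13.94)]
def loc(P):
    d=P[:2]-ph[:2]; k,sn=np.cos(ph[2]),np.sin(ph[2]); return 1000*np.array([k*d[0]+sn*d[1],-sn*d[0]+k*d[1]])-[1.9,0]
for n,uv,z in (('tail R corner',(422,78),.020+.031),('shoulder R',(518,440),.020+.010),('lip edge',(505,462),.044),('bulk top edge',(440,35),.086)): print(n,loc(atz(c,*px([uv],7,(90,170))[0],z)))
crop(c,140,175,175,245,9,"pics/t11z.png")
E
```

```text
tail far [ 73.02776407 -49.7         38.81431349]
tail R corner [ 75.2264793  -51.38006433]
shoulder R [-52.98504963 -50.71557291]
lip edge [-61.18812576 -46.7308137 ]
bulk top edge [ 78.45096796 -66.21110426]
```

View pics/t11z.png

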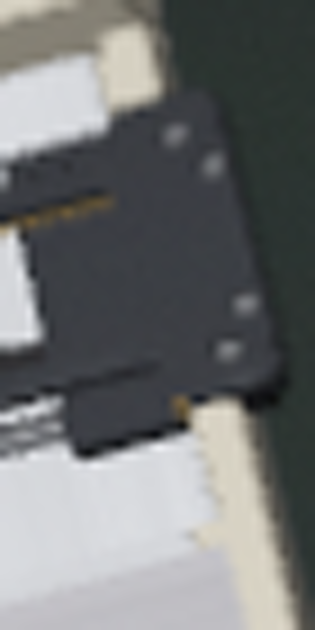

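```bash
python3 -m inch '{"dp":[[0.9,0,-0.5],[0.9,0,-0.5],[0.9,0,-0.5],[0.9,0,-0.5],[0.9,0,-0.5],[0.9,0,-0.5],[0,0,0],[0,0,0]],"yaw":[0,0,0,0,0,0,0,0]}' >/dev/null; python3 st.py
python3 -m inch '{"dp":[[0.8,0,-0.4],[0.8,0,-0.4],[0.8,0,-0.4],[0.8,0,-0.4],[0,0,0],[0,0,0]],"yaw":[0,0,0,0,0,0]}' >/dev/null; python3 st.py
```

```text
t 18.08 grip X' Y Z(mm) [-4.   0.4 44.5] F [ 5.1 -0.3  2.9] M [ 0.02 -0.58  0.02] yaw 13.86 op 63.5
t 18.58 grip X' Y Z(mm) [-2.5  0.4 41. ] F [5.6 0.8 2.3] M [ 0.03 -0.61 -0.02] yaw 13.85 op 64.1
```

```bash
python3 -m inch '{"dp":[[0.7,0,-0.5],[0.7,0,-0.5],[0.7,0,-0.5],[0.7,0,-0.4],[0,0,0],[0,0,0]],"yaw":[0,0,0,0,0,0]}' >/dev/null; python3 st.py
python3 -m inch '{"dp":[[0.6,0,-0.3],[0.6,0,-0.3],[0.6,0,-0.3],[0,0,0],[0,0,0]],"yaw":[0,0,0,0,0]}' >/dev/null; python3 st.py
python3 - <<'E'
from rig import bot
from h import *
for n in ("side","top"):
    c=bot.capture(n); np.savez(f"pics/{n}12.npz",**c)
    crop(c,*( (170,180,380,340) if n=="side" else (90,170,190,270)),4 if n=="side" else 7,f"pics/{n}12.png")
E
```

```text
t 19.08 grip X' Y Z(mm) [-1.3  0.4 37.8] F [4.6 0.1 1.5] M [-0.1  -0.43  0.05] yaw 13.86 op 63.9
t 19.5 grip X' Y Z(mm) [-0.6  0.5 36.3] F [ 3.6 -1.   3.5] M [-0.12 -0.06  0.02] yaw 13.86 op 63.7
```

View pics/side12.png

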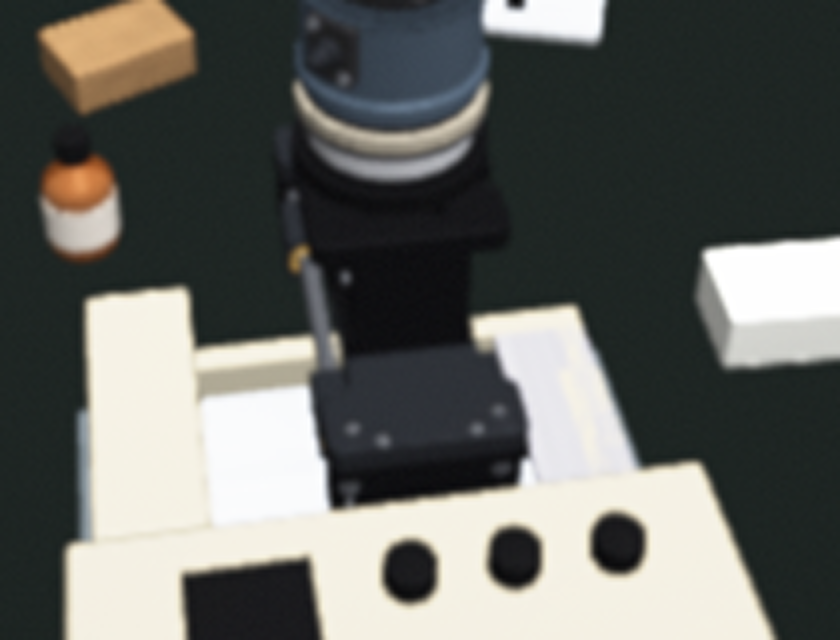

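View pics/top12.png

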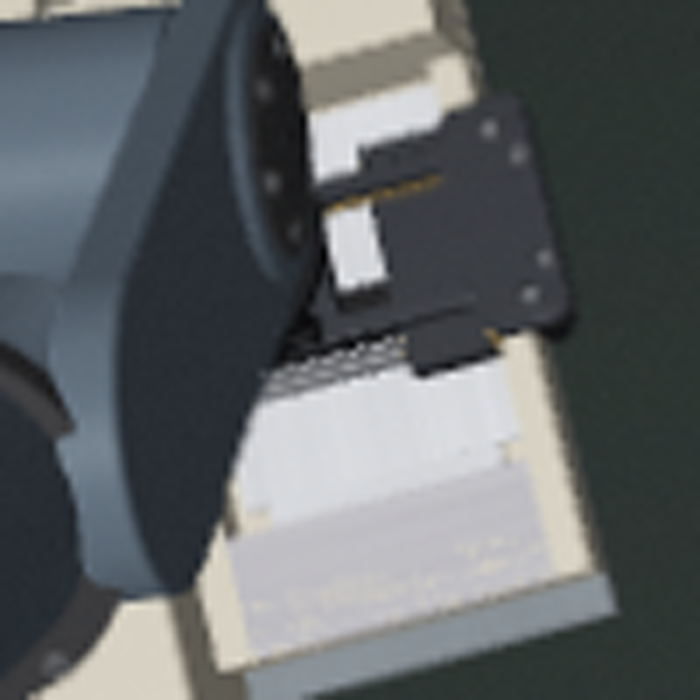

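```bash
python3 -m inch '{"dp":[[0.5,0,-0.3],[0.5,0,-0.3],[0.5,0,-0.3],[0,0,0],[0,0,0]],"yaw":[0,0,0,0,0]}' >/dev/null; python3 st.py
python3 -m inch '{"dp":[[0.5,0,-0.5],[0.5,0,-0.5],[0,0,-0.5],[0,0,0],[0,0,0]],"yaw":[0,0,0,0,0]}' >/dev/null; python3 st.py
```

```text
t 20.02 grip X' Y Z(mm) [-0.6  0.5 36.2] F [-2.6 -1.8 16.2] M [-0.21  0.58  0.03] yaw 13.87 op 63.5
t 20.43 grip X' Y Z(mm) [-0.6  0.5 36.2] F [-6.4 -2.  24.5] M [-0.32  1.19 -0.01] yaw 13.89 op 63.9
```

```bash
python3 -m inch '{"dp":[[-0.6,0,0],[-0.6,0,0],[-0.6,0,0],[0,0,0],[0,0,0]],"yaw":[0,0,0,0,0]}' >/dev/null; python3 st.py
python3 -m inch '{"dp":[[0,0,0],[0,0,0],[0,0,0],[0,0,0],[0,0,0],[0,0,0]],"yaw":[0,0,0,0,0,0]}' 71 >/dev/null; python3 st.py
```

```text
t 20.85 grip X' Y Z(mm) [-0.5  0.5 36.2] F [-3.2 -0.9 12.9] M [-0.37  0.74 -0.02] yaw 13.89 op 63.6
t 21.35 grip X' Y Z(mm) [ 2.   0.6 35.1] F [ 0.2 -0.3 -0.4] M [-0.01 -0.01 -0.04] yaw 13.85 op 71.0
```

Released with zero force; lift straight up (handle faces have 3.5 mm each side).

```bash
python3 -m inch '{"dp":[[-2,0,0],[-4,0,0],[-6,0,0],[-8,0,0],[-10,0,0],[-10,0,0],[0,0,0]],"yaw":[0,0,0,0,0,0,0]}' >/dev/null; python3 st.py
python3 -m inch '{"dp":[[-20,0,0],[-30,0,0],[-30,0,0],[-30,10,0],[0,30,0],[0,40,0],[0,40,0],[0,40,0],[0,40,0],[0,40,0],[0,40,0],[0,40,0],[0,20,0],[0,5,0],[0,0,0]],"yaw":[0,0,0,0,0,0,0,0,0,0,0,0,0,0,0]}' 
python3 - <<'E'
from rig import bot
from h import *
for n in ("side","top"):
    c=bot.capture(n); np.savez(f"pics/{n}13.npz",**c); cv2.imwrite(f"pics/{n}13f.png",c["color"][:,:,::-1])
    crop(c,*( (180,240,380,384) if n=="side" else (40,150,180,290)),4 if n=="side" else 4,f"pics/{n}13.png")
E
```

```text
t 21.93 grip X' Y Z(mm) [ 4.   0.2 78.3] F [ 1.3  0.3 -0.5] M [-0.03 -0.02 -0.01] yaw 13.86 op 70.8
time_s: 23.18
position: [0.6222, -0.1855, 0.1974]
tcp_rot: [[-0.0, 0.237, -0.972], [0.0, -0.972, -0.237], [-1.0, -0.0, -0.0]]
force: [0.4, 0.2, -0.4]
opening: 0.812
```

View pics/side13.png

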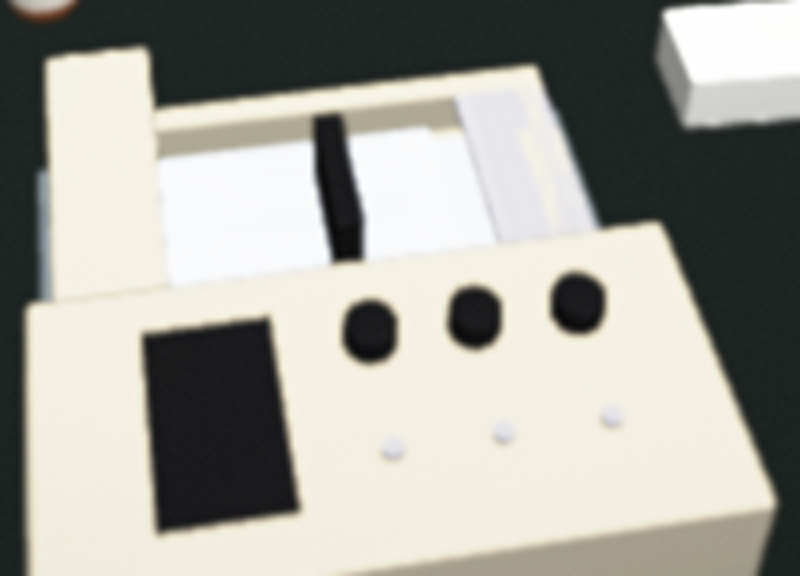

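View pics/top13.png

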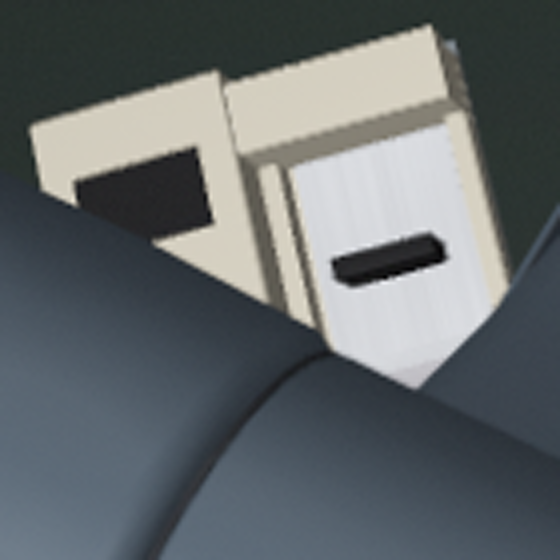

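View pics/side13f.png

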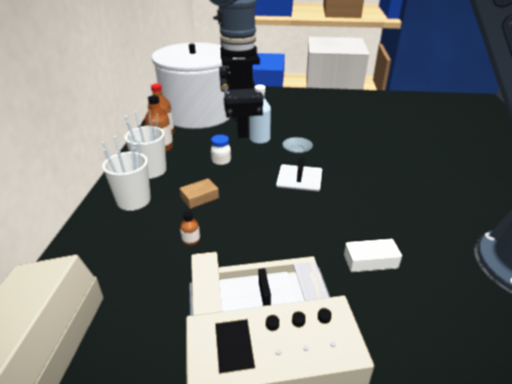

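```bash
python3 - <<'E'
from fit import *
ph=np.array([.53569,.15301,np.radians(14.03)]); k,sn=np.cos(ph[2]),np.sin(ph[2]); R=np.array([[k,sn,0],[-sn,k,0],[0,0,1]])
def aty(c,uv,y):
    o,d=ray(c,*uv); o=R@(o-np.array([ph[0],ph[1],.02])); d=R@d; return np.round(1000*(o+d*(y/1000-o[1])/d[1])-[1.9,0,0],1)
c=load("pics/side13.npz")
for n,uv in (('tail far',(160,160)),('shoulder far',(430,128))): print(n,aty(c,px([uv],4,(180,240))[0],-50))
from rig import bot
print(bot.read_state()['force'],bot.hand_in())
E
```

```text
tail far [ 78.  -50.    8.6]
shoulder far [-51.1 -50.    8.5]
the job is handed in; nothing more can be done
[0.15975572 0.02856041 0.22663657] None
```

The long cover is in the photometer's well, lying flat with its nose under the lip, and I have let go of it and handed the job in. The last clock reading before handing in was about 23 s, against the 51 s limit.

- **Tilting the cover:** I held it by the ends of its handle so it could pivot in the jaws. I tilted it by lowering its tail onto the bulkhead.
- **Seating it:** I slipped the nose under the lip and pushed the spring shoe to its stop by feel, at about 7–9 N. Then I levelled the cover down past the bulkhead until it stopped on the floor. The highest force I saw was about 25 N, in a brief press to confirm it was seated.
- **Final checks:** The far tail corner and far shoulder came out at the same height in the side picture (8.6 and 8.5 mm above the floor). That means level, though it is about 2.5 mm above the 6 mm expected. I put the difference down to camera calibration.
    - The tail lies against the bulkhead and the nose is under the lip in the side picture; the arm hid the lip from the top camera.
    - The wrist force reads about zero.
    - In the side picture the short cover and the other things look to be where they were; I did not measure them.
- **Disagreements:** The cover's x position by touch and by camera differed by 1–3 mm, so I went by feel for the shoe stop.

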